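# Hang the catch pail and hold the tablet gate open at the clip

## Robot

A 6-joint arm with a two-finger parallel gripper is mounted at the origin on the work surface. World frame = base frame: x ahead of the robot, y to its left, z up, the work surface at z = 0. Lengths are in mm, angles in rad, forces in N, time in s.
With the tool pointing down it reaches from about 325 to 775 mm from the base axis. Payload 9.3 kg.
Tool frame: the origin (TCP) lies midway between the tips of the shut fingers; the grasp point (between the pads) lies 19 mm behind it (manip.pinch_z is the distance from the TCP to the grasp point, in mm); z points along the fingers, x is the direction in which the jaws open and shut, and the axes are right-handed (so a half turn about z gives the same grasp; the last joint's range is limited). The gripper opens to 85 mm and grips with 20 to 120 N. Pads are 22 mm wide; open, the fingers measure 114 mm over their backs; the gripper's body (76 mm by 85 mm) begins 54 mm behind the grasp point. The pads swing forward as they close: fully open they stand 13 mm farther back than shut.
Start: joints at [-1.443, 0.259, 0.021, 1.334, 0, 1.418], TCP at [152.412, -528.458, 231.279] pointing down, gripper open.
Joint ranges: [-3.04, 3.04], [-0.91, 1.82], [-1.04, 1.36], [-1.92, 1.95], [-1.52, 1.45], [-3.14, 3.14]. Speed limits (rad/s): [2.22, 2.22, 2.79, 3.14, 3.14, 3.14].

## Interface

Orientations are given as a unit quaternion [x, y, z, w].
In Python, from workcell import read_state, eyes, order, silhouettes, tip_of, manip gives the robot as it stands.
- The arm moves only by the tool servo_tool, never from a script. Its arguments are lists of equal length, an entry for each row: "hand": the finger opening in cm, from 0 to 8.54; "dp": the shift along the tool's x, y, z in cm, a list of three; "yaw": the turn about the tool's z in rad. In form: {"hand": [hand, ...], "dp": [[dx, dy, dz], ...], "yaw": [yaw, ...]}. A call has 1 to 5 rows; each row shifts and turns the commanded pose from where the row before left it, along the tool's axes as they then stand; what a row does not reach is not made up. A row lasts 1/10 s, in which the tool goes at most 50 mm and 8.59 degrees, less where a joint would pass 70% of its speed; a pose out of reach is approached as far as the arm can. A call is refused whole if a number of a shift passes 5 or a number of a turn 0.15, either way. A call with a gripper value outside its range is refused whole. The fingers move at their own pace and stop on an object; the grip force is fixed at half the most. Time passes only in rows, so rows that do not move let the fingers close. It gives the time, the measured TCP pose, the force and the opening at its end, in the units of the state.
- read_state(): the state, without advancing time (a new reading comes with each control period).
- eyes.read_camera(name): name is "side" or "top"; returns a dict with "frame" (420x560x3 uint8, red, green, blue), "range_z" (420x560 float32, mm along the optical axis (not along the pixel's ray), 0 where there is no reading), "vfov" (degrees; the focal length in pixels is half the picture's height over the tangent of half this angle, whatever the lens; pixels are square), "cx", "cy" (the principal point, pixels), "T" (4x4, takes a point from camera to world coordinates). Camera axes: x right, y down, z forward; pixel columns grow to the right and rows downward; lengths in mm; the calibration is good to about 2 mm. A picture is of the moment at which its call begins.
- order.close_job(): hands the job in, once; it reports no verdict.
Trained networks look in the newest picture that a camera, given by its name, has taken for a name from the list of things; names that differ only in an ending like _2 or _b are one class to them, and where a whole thing is asked for, a point or a joint stands for the part that bears it (a point fixed in the world has none). Each returns a list of dicts, best first, with "conf" (0 to 1); they miss things now and then, are a little off and sometimes report something else, mostly with a low value. They report only what shows in the picture. A call takes as long as a camera call. They do not tell look-alikes from the thing itself.
- silhouettes(name, camera): "pixels" (420x560 bool, what is visible of it) and "bbox" ([centre column, centre row, width, height] in pixels, round what is visible of it).
- tip_of(name, camera): "xy" ([column, row] in pixels: a listed point, or the origin of a listed thing).
The state is a dict: "t": time; "joint_positions": joint angles; "qd": joint speeds; "effort": joint torques, N m; "tcp_pos": TCP position; "orientation": TCP orientation; "wrist_force": force on the tool from outside, world axes, zero at the start; "torque": the same for the moment, N m; "finger_gap": finger opening in mm.
Only numpy, scipy, OpenCV 4.12 (cv2) and the standard library are available. Lean on these libraries where they do the work, as an engineer would, in place of code of your own. Each camera call takes 0.05 s, during which the arm holds its last target.

## Task

Hang the little steel pail by its handle on the two prongs at the front of the tablet dispenser, so that it hangs freely and upright under its handle, and let go of it. Then pull the dispenser's spring-loaded gate handle straight out until the pointer at the end of its bar is level with the clip on the ledge beside it, and keep it there: finish while still holding the handle out at the clip, since it springs back when released. Leave the other things on the bench where they stand.

Things in the scene. Friction and masses are not known exactly. Their poses are not given: they have to be found in the camera images.
- dispenser: White tablet dispenser, 270 deep x 330 wide x 215 mm high; its clear hopper (to 350 mm high) stands 110 mm and more behind the front face. Fixed. Origin at bench height in the middle of the front face; x points into the machine (out of the front is -x), y lies along the front, z up. Prongs, spout, gate handle and ledge stick out of the front.
- pail: Loose round steel pail, about 0.3 kg, 84 mm across the foot, 100 mm at the rim, rim 62 mm high, with a stiff upright handle: a level bar 170 mm above the foot on two uprights, 125 mm wide overall. Origin at the centre of its underside; y along the handle bar, z up. Half a turn makes no difference.
- bail (a point): Middle of the pail's handle bar, 170 mm above its underside. The bar is round, 8 mm thick, straight for 100 mm along the pail's y, with 104 mm clear between it and the rim. The prongs take it 30 mm either side of this point, so the middle stays free for the gripper.
- hook (a point): Middle of the pail's handle bar once hung: 203 mm above the bench, 67 mm out of the front face; axes as the dispenser's, bar along y. Two 8 mm prongs, 30 mm either side in y, their tops level 4 mm below this point; the tips turn up, to 20 mm above this point, 100 mm out of the face. 38 mm below this point a small spout reaches 47 mm out between them, over the hung pail's rim.
- handle (a point): Steel D-handle of the spring gate: a bar 12 mm thick, 84 mm long between two rods running into the front face. Origin at the middle of the bar, 190 mm above the bench, 25 mm below the dispenser's top and, when home, 50 mm out of the face, 155 mm to the side of the hook; axes as the dispenser's: bar along y, pulled towards -x. Open behind the bar (40 mm deep, 72 mm wide) for a finger.
- gate (a joint): Travel of the gate slide and its handle, m: 0 is home (in), grows as the handle is pulled out along the dispenser's -x, at most 0.090. The spring pulls it home with about 5 N at 0 rising by 1.4 N per 10 mm (12 N at 50 mm).
- pointer (a point): Tip of the thin pointer that prolongs the handle's bar at its -y end, 56 mm from the middle of the bar and on the bar's line; moves with the handle.
- mark_line (a point): Centre of the dark clip (6 mm thick, 24 mm wide, 26 mm high) on the fixed ledge beside the handle, on its -y side; axes as the dispenser's. The gate is at the mark when pointer and clip have the same x along the dispenser; the pointer's tip then points at the clip's near end. The clip is 85 to 115 mm out of the face, so the pull is 35 to 65 mm.
- jar_a_mid (a point): Middle of a white tablet jar, 52 mm across, 85 mm high (bystander).
- jar_b_mid (a point): Middle of a second white tablet jar, 52 mm across, 85 mm high (bystander).
- jar_c_mid (a point): Middle of a larger white tablet jar, 64 mm across, 100 mm high (bystander).
- tote: Green open box without a handle, 150 x 110 x 60 mm, origin under its centre (bystander).
There are look-alikes about, which are no part of the job. What is shaped like the pail but purple is not meant.

How it is judged:
By the outcome, as a careful person would: the job done as asked, in the order asked, and still so for the second after the job is handed in, while the arm keeps its last pose, push and grip.
It also fails if it takes over 58 s, if anything falls off the work surface, if the arm or the gripper's body presses on something with over 40 N, if the wrist force passes 120 N, or if a joint passes its speed limit or range.

## Working session

There is one attempt and no reset: what is moved stays moved. The work goes in short steps, Python scripts to look and compute and a tool call to move; the robot and the scene stay as the last step left them, time stands still between calls to the robot, and variables do not carry over. Pictures are saved under pics/ and viewed, and the job is handed in when it is done.

Besides the shell and the picture viewer there is one more tool, called after "Emit:" as name(argument=value, ...) on one line, values as JSON. servo_tool: Moves the arm, as the interface text tells. Its arguments: {"type":"object","properties":{"hand":{"type":"array"},"dp":{"type":"array"},"yaw":{"type":"array"}},"required":["hand","dp","yaw"]}

```bash
ls; mkdir -p pics
cat > h.py <<'E'
import numpy as np, cv2
from workcell import read_state, eyes, order, silhouettes, tip_of, manip
def snap(c,fn=None):
    d=eyes.read_camera(c)
    if fn: cv2.imwrite('pics/'+fn,cv2.cvtColor(d['frame'],cv2.COLOR_RGB2BGR))
    return d
def foc(d): return d['frame'].shape[0]/2/np.tan(np.radians(d['vfov'])/2)
def unproj(d,u,v,z=None):
    f=foc(d)
    if z is None:
        z=d['range_z'][int(round(v)),int(round(u))]
    p=np.array([(u-d['cx'])/f*z,(v-d['cy'])/f*z,z,1])
    return (d['T']@p)[:3]
def ray(d,u,v):
    f=foc(d); r=d['T'][:3,:3]@np.array([(u-d['cx'])/f,(v-d['cy'])/f,1]); return d['T'][:3,3],r/np.linalg.norm(r)
def proj(d,p):
    q=np.linalg.inv(d['T'])@np.r_[p,1]; f=foc(d); return q[:2]/q[2]*f+[d['cx'],d['cy']]
def tri(d1,a,d2,b):
    o1,r1=ray(d1,*a);o2,r2=ray(d2,*b)
    A=np.array([r1,-r2]).T; s=np.linalg.lstsq(A,o2-o1,rcond=None)[0]
    p,q=o1+s[0]*r1,o2+s[1]*r2
    return (p+q)/2,np.linalg.norm(p-q)
E
python3 - <<'E'
from h import *
np.set_printoptions(precision=2,suppress=True)
D={}
for c in('top','side'):
    D[c]=snap(c,c+'0.png'); print(c,D[c]['T'],D[c]['vfov'],D[c]['cx'],D[c]['cy'])
names=['dispenser','pail','bail','hook','handle','pointer','mark_line','jar_a_mid','jar_c_mid','tote']
for n in names:
    P={}
    for c in('top','side'):
        r=tip_of(n,c); P[c]=r
        for x in r: print(n,c,np.round(x['conf'],2),x['xy'],end=' | ')
    print()
    if P['top'] and P['side']:
        print('  tri',*tri(D['top'],P['top'][0]['xy'],D['side'],P['side'][0]['xy']))
print(read_state(),manip.pinch_z)
E
```

```text
pics
top [[  -0.01   -0.99    0.15  318.99]
 [  -1.      0.01    0.01 -134.67]
 [  -0.01   -0.15   -0.99 1665.32]
 [   0.      0.      0.      1.  ]] 42.42888258131242 279.80997211921465 208.0383058469611
side [[ -0.98  -0.12   0.14 403.22]
 [ -0.18   0.65  -0.74 654.09]
 [ -0.    -0.75  -0.66 832.95]
 [  0.     0.     0.     1.  ]] 49.777145805793836 277.66036198406067 204.27927167119407

pail top 0.9 [289.0, 252.4] | pail top 0.56 [402.8, 290.2] | pail side 0.67 [234.1, 237.7] | pail side 0.55 [377.4, 171.9] | pail side 0.26 [290.5, 188.2] | 
  tri [ 540.75 -121.07   41.74] 235.36087124149148
bail top 0.84 [412.0, 284.3] | bail top 0.62 [284.0, 247.3] | bail top 0.5 [351.8, 212.2] | bail side 0.86 [381.0, 123.7] | bail side 0.63 [324.1, 191.5] | bail side 0.4 [216.7, 244.1] | 
  tri [ 325.9  -484.96  169.61] 2.033753071039258
hook top 0.75 [205.7, 226.9] | hook side 0.78 [295.1, 251.0] | 
  tri [484.49  74.74 209.05] 6.4550643503398595
handle top 0.75 [209.6, 175.5] | handle top 0.53 [225.1, 156.4] | handle side 0.84 [215.3, 246.9] | 
  tri [638.03  69.14 183.76] 5.703751590346596

[... 575 characters left out ...]
| jar_c_mid side 0.67 [356.8, 182.2] | jar_c_mid side 0.49 [291.5, 188.2] | 
  tri [ 372.38 -365.85   46.77] 0.03700345049434184
tote top 0.84 [354.1, 212.3] | tote side 0.89 [293.4, 188.1] | tote side 0.52 [185.3, 240.9] | 
  tri [ 549.89 -354.91    8.74] 0.5511189536820096
{'t': 1.1, 'joint_positions': array([-1.44,  0.26,  0.02,  1.33,  0.  ,  1.42]), 'qd': array([ 0., -0.,  0.,  0.,  0.,  0.]), 'effort': array([  0.  , -55.54,  34.47,   0.  ,  -0.  ,  -0.  ]), 'tcp_pos': array([ 152.42, -528.44,  231.28]), 'orientation': array([ 0.8, -0.6, -0. , -0. ]), 'wrist_force': array([ 0.99, -0.01, -0.83]), 'torque': array([ 0.  , -0.01,  0.03]), 'finger_gap': 85.53544657462167} 18.700000000000003
```

View images.

View pics/top0.png

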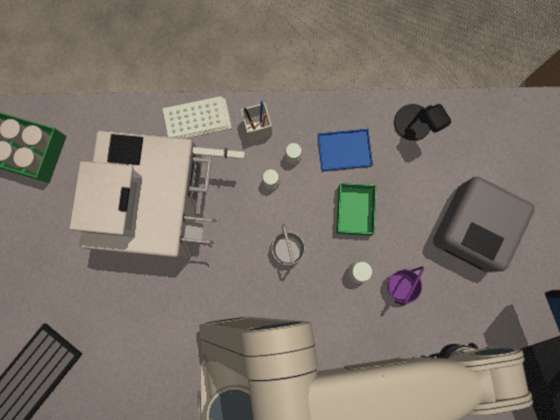

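View pics/side0.png

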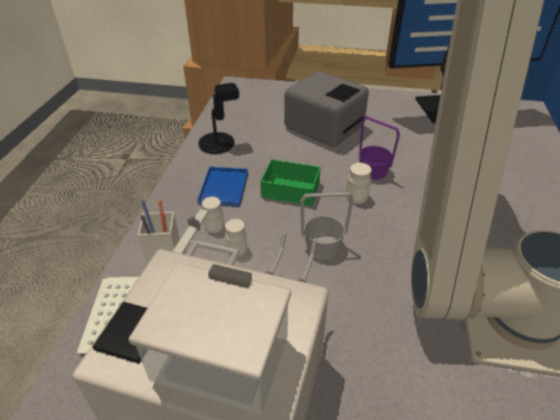

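Run:
```python
import cv2,numpy as np
a=cv2.imread('pics/top0.png');cv2.imwrite('pics/t1.png',cv2.resize(a[130:280,170:320],None,fx=4,fy=4,interpolation=cv2.INTER_CUBIC))
a=cv2.imread('pics/side0.png');cv2.imwrite('pics/s1.png',cv2.resize(a[180:300,160:360],None,fx=4,fy=4,interpolation=cv2.INTER_CUBIC))
```

```text
(no output)
```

View pics/t1.png

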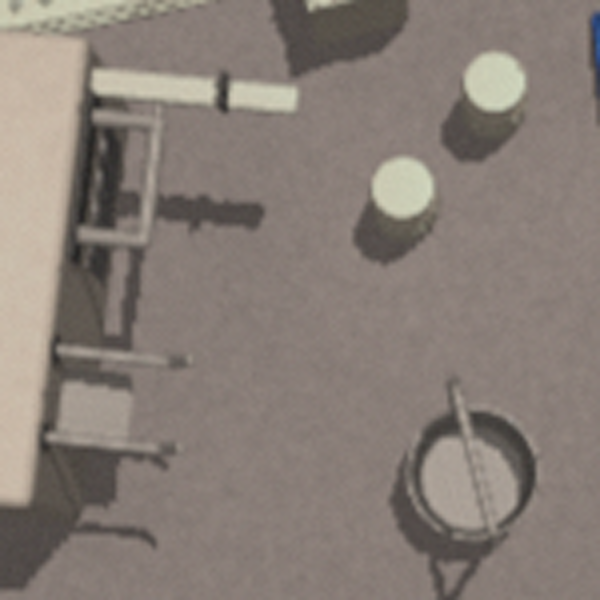

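View pics/s1.png

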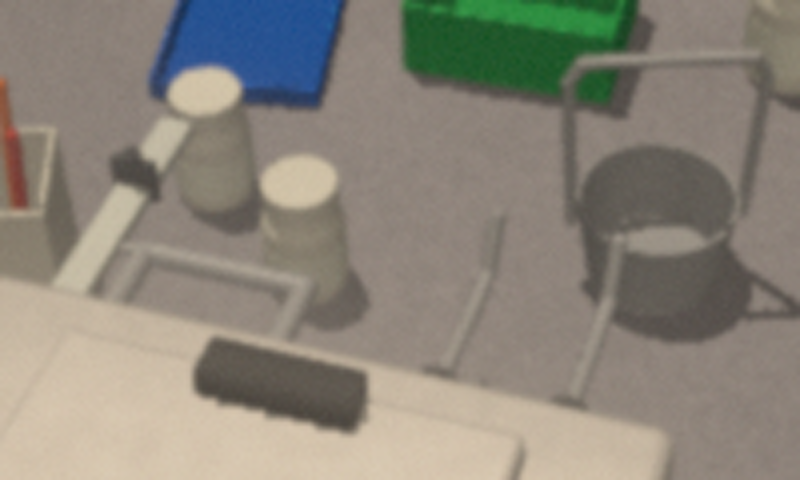

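```bash
cat > m.py <<'E'
from h import *
np.set_printoptions(precision=1,suppress=True)
T=snap('top');S=snap('side')
t=lambda u,v:(170+(u+.5)/4-.5,130+(v+.5)/4-.5)
s=lambda u,v:(160+(u+.5)/4-.5,180+(v+.5)/4-.5)
pts={'bailA':((452,384),(574,70)),'bailB':((490,527),(768,60)),'bailmid':((471,456),(671,64)),
'prongA':((185,361),(498,213)),'prongB':((172,449),(621,240)),
'hbarA':((154,116),(135,250)),'hbarB':((146,239),(305,287)),'clip':((222,91),(133,172)),
'jar1':((495,81),(206,92)),'jar2':((403,188),(300,180))}
R={}
for k,(a,b) in pts.items():
    p,e=tri(T,t(*a),S,s(*b)); R[k]=p; print(k,p,round(e,1))
h=(R['prongA']+R['prongB'])/2
for a,b in(('prongA','prongB'),('hbarA','hbarB'),('bailA','bailB')):
    d=(R[a]-R[b]);print(a,np.linalg.norm(d),'ang',np.degrees(np.arctan2(d[1],d[0])))
print('hook tips mid',h,'hbar mid',(R['hbarA']+R['hbarB'])/2,'bail',(R['bailA']+R['bailB'])/2)
# depth points on the front face edge/top of dispenser
for (u,v) in [(85,60),(75,200),(55,330),(40,440),(30,495),(95,75)]:
    q=t(u,v); print((u,v),unproj(T,*q))
# pail rim cloud
f=foc(T);vv,uu=np.mgrid[0:420,0:560];z=T['range_z']
P=np.stack([(uu-T['cx'])/f*z,(vv-T['cy'])/f*z,z,np.ones_like(z)],-1)@T['T'].T
P=P[...,:3]; np.save('P.npy',P)
m=(abs(P[...,0]-560)<200)&(abs(P[...,1]+0)<400)
sub=P[210:275,260:320].reshape(-1,3)
k=(sub[:,2]>140)&(sub[:,2]<200);print('bar',k.sum(),sub[k].mean(0)); c=np.cov(sub[k][:,:2].T);w,v=np.linalg.eigh(c);print(v[:,1],np.degrees(np.arctan2(v[1,1],v[0,1])),sub[k].min(0),sub[k].max(0))
k=(sub[:,2]>50)&(sub[:,2]<72);print('rim',sub[k].min(0),sub[k].max(0),k.sum())
sub=P[205:260,190:230].reshape(-1,3);k=(sub[:,2]>140);
for q in sub[k][sub[k][:,1].argsort()][:40]:print(q,end=' ')
E
python3 m.py
```

```text
bailA [ 494.  -133.7  166.2] 1.2
bailB [ 389.9 -158.3  169.9] 7.3
bailmid [ 441.7 -146.1  168.6] 2.2
prongA [506.1  45.6 223.4] 2.7
prongB [446.4  53.8 224.2] 1.8
hbarA [682.7  72.2 192.5] 2.5
hbarB [595.8  77.5 188.4] 1.6
clip [698.9  24.2 197.8] 3.1
jar1 [ 732.1 -168.9   83. ] 0.9
jar2 [651.4 -98.9  85.1] 2.3
prongA 60.23383701687469 ang -7.840165543460336
hbarA 87.19661355739133 ang -3.5299045157650246
bailA 107.00145342734734 ang 13.311061300130715
hook tips mid [476.2  49.7 223.8] hbar mid [639.3  74.8 190.4] bail [ 442.  -146.   168.1]
(85, 60) [718.8 118.3 205.7]
(75, 200) [621.8 125.8 195.6]
(55, 330) [529.7 136.8 204.3]
(40, 440) [453.6 144.1 214.1]
(30, 495) [416.7 150.2 214.2]
(95, 75) [712.8 114.3 187.7]
bar 126 [ 436.6 -147.8  170.8]
[-1.  -0.2] -165.98871848173502 [ 378.5 -163.7  156.1] [ 495.9 -131.9  179.7]
rim [ 388.5 -196.1   50.1] [487.1 -98.1  70.7] 144
[ 319.  -134.7 1665.3] [ 319.  -134.7 1665.3] [ 319.  -134.7 1665.3] [ 319.  -134.7 1665.3] [ 319.  -134.7 1665.3] [ 319.  -134.7 1665.3] [ 319.  -134.7 1665.3] [ 319.  -134.7 1665.3] [ 319.  -134.7 1665.3] [ 319.  -134.7 1665.3] [ 319.  -134.7 1665.3] [ 319.  -134.7 1665.3] [504.1  39.6 224.7] [506.8  42.3 224.9] [504.4  42.6 222.6] [502.1  42.9 219.6] [504.3  45.1 224.1] [508.1  46.1 215.8] [502.7  46.2 215.5] [445.1  47.5 224. ] [448.1  48.  219.9] [504.9  48.3 219.7] [443.1  48.5 216.2] [508.1  48.8 216.1] [502.9  49.1 213.5] [442.7  50.6 220.8] [445.4  50.6 220.9] [448.3  50.9 218.7] [505.7  51.8 213.9] [503.3  52.2 210.8] [509.3  52.7 206.9] [445.3  53.  222.4] [443.   53.7 217.5] [448.7  54.2 213.9] [503.3  54.9 211. ] [506.7  55.5 206.5] [445.4  55.8 221.7] [509.8  55.8 203.7] [443.5  57.  212.6] [449.3  57.6 208.2]
```

```bash
cat > fit.py <<'E'
from h import *
from scipy.optimize import least_squares
np.set_printoptions(precision=2,suppress=True)
T=snap('top');S=snap('side')
t=lambda u,v:np.array((170+(u+.5)/4-.5,130+(v+.5)/4-.5))
s=lambda u,v:np.array((160+(u+.5)/4-.5,180+(v+.5)/4-.5))
def W(q,p):
    x,y,a=q[:3]; xd=np.array([np.sin(a),np.cos(a)]); yd=np.array([-np.cos(a),np.sin(a)])
    return np.r_[np.array([x,y])+p[0]*xd+p[1]*yd,p[2]]
# (local as func of hook_y), top px, side px
H=lambda x,dy,z:(lambda hy:(x,hy+dy,z))
obs=[(H(-96,-30,223),t(185,361),s(498,212)),(H(-96,30,223),t(172,449),s(621,238)),
(H(-1,-30,195),t(60,351),None),(H(-1,30,195),t(48,437),None),
(H(-50,-155-39,190),t(154,116),s(135,250)),(H(-50,-155+39,190),t(144,238),s(303,286)),
(lambda hy:(0,-165,215),t(90,38),None),(lambda hy:(0,165,215),t(30,503),s(667,435))]
def res(q):
    r=[]
    for f,a,b in obs:
        p=W(q,f(q[3]))
        if a is not None:r+=list(proj(T,p)-a)
        if b is not None:r+=list(proj(S,p)-b)
    return np.array(r)
o=least_squares(res,[560,130,0.1,80],loss='soft_l1',f_scale=1.)
print(o.x,np.degrees(o.x[2]));print(o.fun.reshape(-1,2))
q=o.x; 
for n,p in dict(hook=(-67,q[3],203),tipsmid=(-96,q[3],223),handle=(-50,q[3]-155,190)).items(): print(n,W(q,p))
np.save('disp.npy',q)
clip,e=tri(T,t(222,91),S,s(133,172)); d=clip[:2]-q[:2]; a=q[2]
print('clip',clip,'out',-(d@[np.sin(a),np.cos(a)]),'y',d@[-np.cos(a),np.sin(a)]-q[3]+155)
E
python3 fit.py
```

```text
[575.64 132.62   0.12  87.71] 6.87856442791228
[[ 0.5  -0.78]
 [ 0.41 -0.02]
 [ 0.96 -0.64]
 [ 0.13  0.1 ]
 [-1.3  -0.63]
 [-1.23 -0.45]
 [ 0.69  2.39]
 [ 4.76  0.79]
 [-0.36 -0.82]
 [-0.39  0.39]
 [ 0.24 -2.66]
 [-0.88 -0.18]
 [ 1.7  -1.97]]
hook [480.53  76.61 203.  ]
tipsmid [477.06  47.82 223.  ]
handle [636.45  74.92 190.  ]
clip [698.91  24.17 197.82] out 92.91218056781335 y -68.08216988881298
```

```bash
cat > plan.py <<'E'
from h import *
import sys
from scipy.spatial.transform import Rotation as R
# usage: plan.py x y z angdeg(world tool-x) [nrows]
def st():
    s=read_state(); M=R.from_quat(s['orientation']).as_matrix()
    return s,M
def plan(tx,ty,tz,ang,n=None):
    s,M=st(); p=np.array(s['tcp_pos']); cur=np.degrees(np.arctan2(M[1,0],M[0,0]))
    da=ang-cur
    while da>180.5: da-=360
    while da<-180.5: da+=360
    d=np.array([tx,ty,tz])-p
    if n is None: n=int(max(np.ceil(np.linalg.norm(d)/45),np.ceil(abs(da)/8.3),1))
    y=np.round(-np.radians(da)/n,3); rows=[]; c=p.copy(); A=M.copy()
    for i in range(n):
        want=p+d*(i+1)/n; l=np.round(A.T@(want-c)/10,2); rows.append(l.tolist()); c=c+A@l*10
        A=A@R.from_euler('z',y).as_matrix()
    print('t',s['t'],'pos',p.round(1),'ang',round(cur,1),'toolz',M[:,2].round(3),'gap',s['finger_gap'],'F',np.round(s['wrist_force'],1))
    print('n',n,'yaw',y)
    for i in range(0,n,5): print(rows[i:i+5])
if __name__=='__main__':
    a=list(map(float,sys.argv[1:])); plan(*a[:4],int(a[4]) if len(a)>4 else None)
E
python3 plan.py 438 -147 235 104
```

```text
t 1.3 pos [ 152.4 -528.5  231.2] ang -73.9 toolz [-0.  0. -1.] gap 85.34180581330644 F [-0.6  0.3  0.3]
n 22 yaw -0.141
[[-1.31, -1.73, -0.02], [-1.05, -1.89, -0.01], [-0.77, -2.02, -0.02], [-0.48, -2.12, -0.02], [-0.18, -2.15, -0.01]]
[[0.12, -2.17, -0.02], [0.43, -2.12, -0.02], [0.72, -2.04, -0.02], [1.0, -1.92, -0.01], [1.27, -1.76, -0.02]]
[[1.49, -1.57, -0.02], [1.7, -1.34, -0.01], [1.88, -1.09, -0.02], [2.0, -0.81, -0.02], [2.11, -0.52, -0.01]]
[[2.15, -0.23, -0.02], [2.16, 0.08, -0.02], [2.14, 0.39, -0.02], [2.05, 0.68, -0.01], [1.94, 0.96, -0.02]]
[[1.79, 1.23, -0.02], [1.59, 1.46, -0.01]]
```

Emit:
servo_tool(hand=[6,6,6,6,6], dp=[[-1.31,-1.73,0],[-1.05,-1.89,0],[-0.77,-2.02,0],[-0.48,-2.12,0],[-0.18,-2.15,0]], yaw=[-0.141,-0.141,-0.141,-0.141,-0.141])

```text
t: 1.8
tcp_pos: [217.7, -441.1, 231.3]
orientation: [0.958, -0.286, 0.0, 0.0]
wrist_force: [-0.7, -0.4, -0.3]
finger_gap: 60.4
```

```bash
python3 plan.py 438 -147 235 104
```

```text
t 1.8 pos [ 217.7 -441.1  231.3] ang -33.2 toolz [ 0. -0. -1.] gap 60.364781159674365 F [-0.7 -0.4 -0.3]
n 17 yaw -0.141
[[0.14, -2.16, -0.02], [0.44, -2.11, -0.02], [0.73, -2.04, -0.03], [1.01, -1.91, -0.02], [1.27, -1.75, -0.02]]
[[1.5, -1.55, -0.02], [1.71, -1.33, -0.02], [1.87, -1.08, -0.02], [2.01, -0.8, -0.03], [2.1, -0.51, -0.02]]
[[2.15, -0.21, -0.02], [2.16, 0.1, -0.02], [2.12, 0.39, -0.02], [2.05, 0.7, -0.03], [1.93, 0.97, -0.02]]
[[1.78, 1.23, -0.02], [1.58, 1.47, -0.02]]
```

Behaves as expected; continue.

Emit:
servo_tool(hand=[6,6,6,6,6], dp=[[0.14,-2.16,0],[0.44,-2.11,0],[0.73,-2.04,0],[1.01,-1.91,0],[1.27,-1.75,0]], yaw=[-0.141,-0.141,-0.141,-0.141,-0.141])

```text
t: 2.3
tcp_pos: [283.1, -354.9, 231.4]
orientation: [0.998, 0.063, 0.0, 0.0]
wrist_force: [0.1, 0.3, -0.3]
finger_gap: 59.9
```

Emit:
servo_tool(hand=[6,6,6,6,6], dp=[[1.5,-1.55,0],[1.71,-1.33,0],[1.87,-1.08,0],[2.01,-0.8,0],[2.1,-0.51,0]], yaw=[-0.141,-0.141,-0.141,-0.141,-0.141])

```text
t: 2.8
tcp_pos: [348.3, -268.8, 231.4]
orientation: [0.915, 0.404, 0.0, 0.0]
wrist_force: [-0.4, -0.4, -0.4]
finger_gap: 60.1
```

Emit:
servo_tool(hand=[6,6,6,6,6], dp=[[2.15,-0.21,0],[2.16,0.1,0],[2.12,0.39,0],[2.05,0.7,0],[1.93,0.97,0]], yaw=[-0.141,-0.141,-0.141,-0.141,-0.141])

```text
t: 3.3
tcp_pos: [413.6, -182.6, 231.4]
orientation: [0.719, 0.695, 0.0, 0.0]
wrist_force: [0.7, -1.0, 0.1]
finger_gap: 60.0
```

Emit:
servo_tool(hand=[6,6,6], dp=[[1.78,1.23,0],[1.58,1.47,0],[0,0,0]], yaw=[-0.141,-0.141,0])

```text
t: 3.6
tcp_pos: [440.1, -147.5, 231.3]
orientation: [0.615, 0.789, 0.0, 0.0]
wrist_force: [0.2, 0.5, -0.1]
finger_gap: 60.0
```

```bash
python3 - <<'E'
from h import *
T=snap('top','t2.png');S=snap('side','s2.png')
for n,d in(('t2.png',T),('s2.png',S)):
    a=cv2.imread('pics/'+n); 
    a=a[180:300,230:380] if n[0]=='t' else a[120:280,240:440]
    cv2.imwrite('pics/c'+n,cv2.resize(a,None,fx=4,fy=4,interpolation=cv2.INTER_CUBIC)[:600])
E
python3 plan.py 438 -147 151 104
```

```text
t 3.7 pos [ 439.2 -148.8  231.2] ang 103.7 toolz [-0. -0. -1.] gap 60.08902865584913 F [ 0.8 -0.4  0.3]
n 2 yaw -0.002
[[0.1, -0.03, 4.01], [0.1, -0.04, 4.01]]
```

View pics/ct2.png

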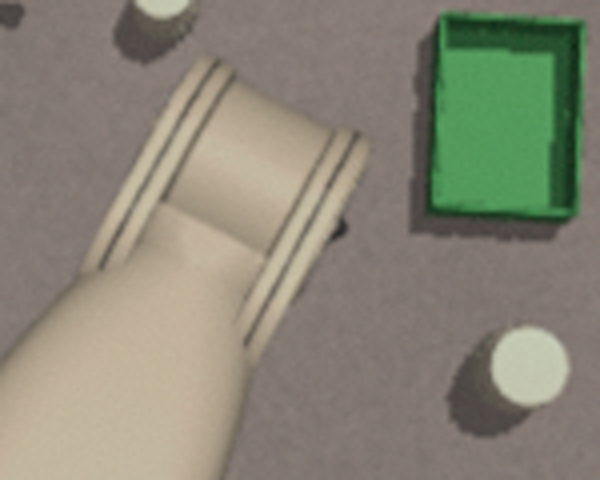

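View pics/cs2.png

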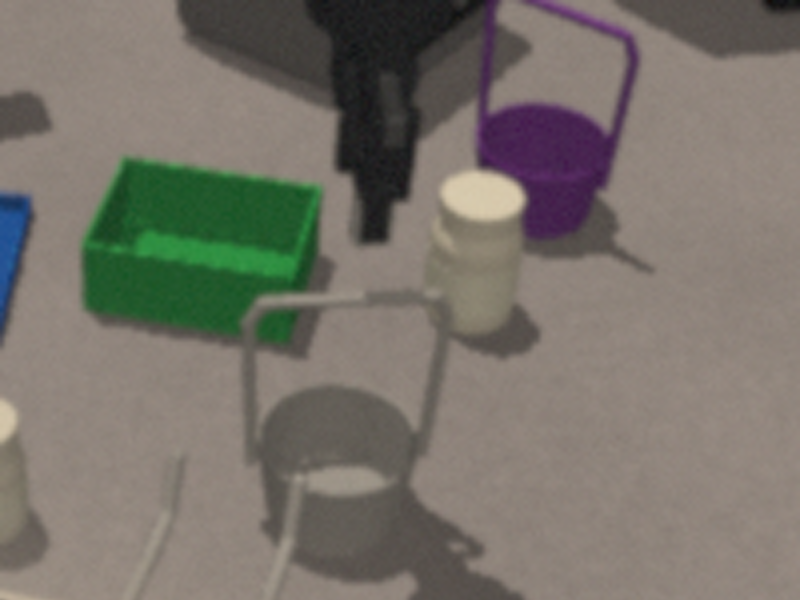

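Run:
```python
from h import *
S=snap('side','s3.png'); p=read_state()['tcp_pos']
c=lambda q:((q-[240,120])*4).round(0)
print('tcp',p,c(proj(S,p)),'bar mid pred',c(proj(S,[438,-147,170])),'ends',c(proj(S,[438+60.6,-147+15.1,170])),c(proj(S,[438-60.6,-147-15.1,170])))
print('foot',c(proj(S,[438,-147,0])))
```

```text
tcp [ 438.97803054 -149.16897719  231.2695806 ] [361. 212.] bar mid pred [354. 300.] ends [245. 305.] [463. 295.]
foot [336. 506.]
```

Emit:
servo_tool(hand=[6,6,6,6,6], dp=[[0.1,0.1,2.5],[0,0,2.5],[0,0,2.0],[0,0,1.0],[0,0,0]], yaw=[0,0,0,0,0])

```text
t: 4.25
tcp_pos: [439.1, -148.1, 150.4]
orientation: [0.618, 0.786, -0.0, -0.001]
wrist_force: [-0.7, 0.0, 1.0]
finger_gap: 60.2
```

Emit:
servo_tool(hand=[0,0,0,0,0], dp=[[0,0,0],[0,0,0],[0,0,0],[0,0,0],[0,0,0]], yaw=[0,0,0,0,0])

```text
t: 4.75
tcp_pos: [440.2, -147.8, 152.0]
orientation: [0.617, 0.787, 0.0, 0.001]
wrist_force: [-1.4, 0.8, 6.5]
finger_gap: 5.5
```

Emit:
servo_tool(hand=[0,0], dp=[[0,0,0],[0,0,0]], yaw=[0,0])

```text
t: 4.95
tcp_pos: [440.2, -147.8, 152.0]
orientation: [0.617, 0.787, 0.0, 0.001]
wrist_force: [-1.6, 1.1, 7.5]
finger_gap: 5.8
```

```bash
python3 plan.py 440 -147 230 104;python3 - <<'E'
from h import *
S=snap('side'); a=cv2.cvtColor(S['frame'],cv2.COLOR_RGB2BGR)[120:280,240:440]
cv2.imwrite('pics/s4.png',cv2.resize(a,None,fx=4,fy=4,interpolation=cv2.INTER_CUBIC)[:600])
E
```

```text
t 4.95 pos [ 440.2 -147.8  152. ] ang 103.8 toolz [ 0.001 -0.001 -1.   ] gap 5.827312574792185 F [-1.6  1.1  7.5]
n 2 yaw -0.002
[[0.04, 0.0, -3.9], [0.04, 0.0, -3.9]]
```

View pics/s4.png

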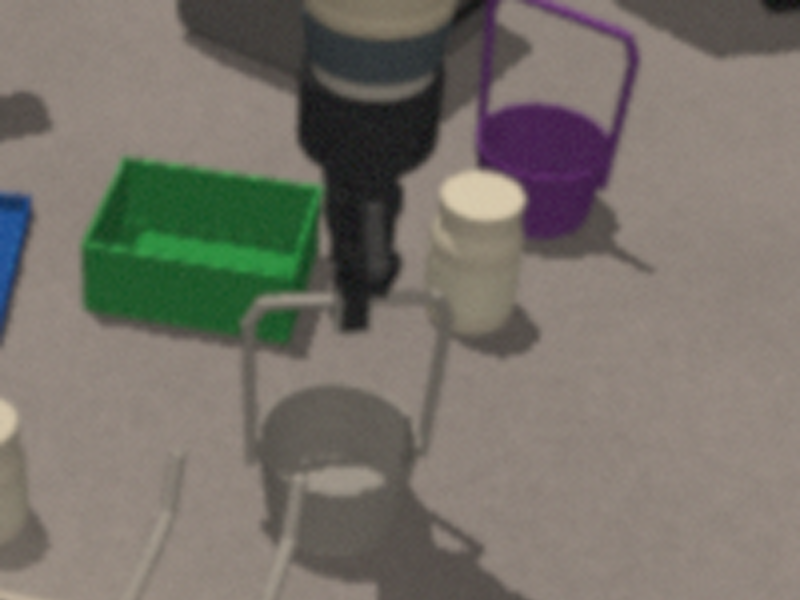

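Emit:
servo_tool(hand=[0,0,0,0,0], dp=[[0,0,-1],[0,0,-2],[0,0,-3],[0,0,-2],[0,0,0]], yaw=[0,0,0,0,0])

```text
t: 5.5
tcp_pos: [440.8, -148.2, 233.8]
orientation: [0.617, 0.787, 0.0, 0.002]
wrist_force: [0.9, -0.7, -4.5]
finger_gap: 5.4
```

```bash
python3 plan.py 440 -147 230 104;python3 - <<'E'
from h import *
S=snap('side'); a=cv2.cvtColor(S['frame'],cv2.COLOR_RGB2BGR)[120:280,240:440]
cv2.imwrite('pics/s5.png',cv2.resize(a,None,fx=4,fy=4,interpolation=cv2.INTER_CUBIC)[:600])
E
```

```text
t 5.5 pos [ 440.8 -148.2  233.8] ang 103.8 toolz [ 0.004 -0.002 -1.   ] gap 5.364908084883788 F [ 0.9 -0.7 -4.5]
n 1 yaw -0.003
[[0.14, -0.05, 0.38]]
```

View pics/s5.png

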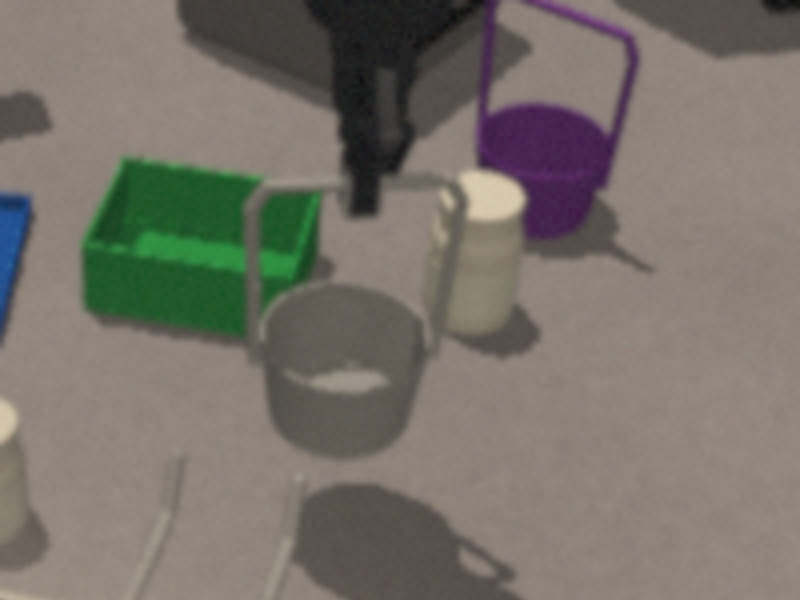

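```bash
python3 - <<'E'
from h import *
S=snap('side'); p=read_state()['tcp_pos']
for u,v in((300,186),(420,184),(357,185)):
    o,r=ray(S,240+u/4,120+v/4); s=(-148-o[1])/r[1]; print(o+s*r)
q=np.load('disp.npy');print(q)
E
python3 plan.py 480 77 224 83.1 10
```

```text
[ 473.0028035  -148.          245.17063951]
[ 408.54739467 -148.          254.88909595]
[ 442.13479741 -148.          249.8584188 ]
[5.75640908e+02 1.32622423e+02 1.20053597e-01 8.77137098e+01]
t 5.6 pos [ 439.8 -147.6  230.8] ang 103.8 toolz [-0.  0. -1.] gap 5.90028699961858 F [-0.9  0.1 -4.2]
n 10 yaw 0.036
[[2.09, 0.93, 0.07], [2.11, 0.85, 0.07], [2.15, 0.77, 0.07], [2.17, 0.7, 0.06], [2.2, 0.62, 0.07]]
[[2.22, 0.54, 0.07], [2.23, 0.46, 0.07], [2.25, 0.38, 0.07], [2.27, 0.29, 0.07], [2.27, 0.22, 0.07]]
```

Emit:
servo_tool(hand=[0,0,0,0,0], dp=[[2.09,0.93,0],[2.11,0.85,0],[2.15,0.77,0],[2.17,0.7,0],[2.2,0.62,0]], yaw=[0.036,0.036,0.036,0.036,0.036])

```text
t: 6.1
tcp_pos: [459.4, -34.4, 229.7]
orientation: [0.686, 0.728, -0.001, -0.001]
wrist_force: [0.8, 0.4, -3.8]
finger_gap: 5.6
```

Emit:
servo_tool(hand=[0,0,0,0,0], dp=[[2.22,0.54,0],[2.0,0.46,0],[1.0,0.3,0],[0.5,0.2,0],[0,0,0]], yaw=[0.036,0.036,0.036,0.036,0.036])

```text
t: 6.6
tcp_pos: [473.0, 22.9, 229.5]
orientation: [0.748, 0.664, -0.001, -0.001]
wrist_force: [0.3, -1.1, -3.8]
finger_gap: 5.6
```

```bash
python3 plan.py 479 77 230 83.1;python3 - <<'E'
from h import *
S=snap('side'); a=cv2.cvtColor(S['frame'],cv2.COLOR_RGB2BGR)[150:300,220:390]
cv2.imwrite('pics/s6.png',cv2.resize(a,None,fx=4,fy=4,interpolation=cv2.INTER_CUBIC)[:600])
S=snap('top'); a=cv2.cvtColor(S['frame'],cv2.COLOR_RGB2BGR)[130:280,170:320]
cv2.imwrite('pics/t6.png',cv2.resize(a,None,fx=4,fy=4,interpolation=cv2.INTER_CUBIC)[:600])
E
```

```text
t 6.6 pos [473.   22.9 229.5] ang 83.2 toolz [-0.003  0.001 -1.   ] gap 5.5834536782132 F [ 0.3 -1.1 -3.8]
n 2 yaw 0.001
[[2.72, -0.02, -0.02], [2.72, -0.03, -0.03]]
```

View pics/s6.png

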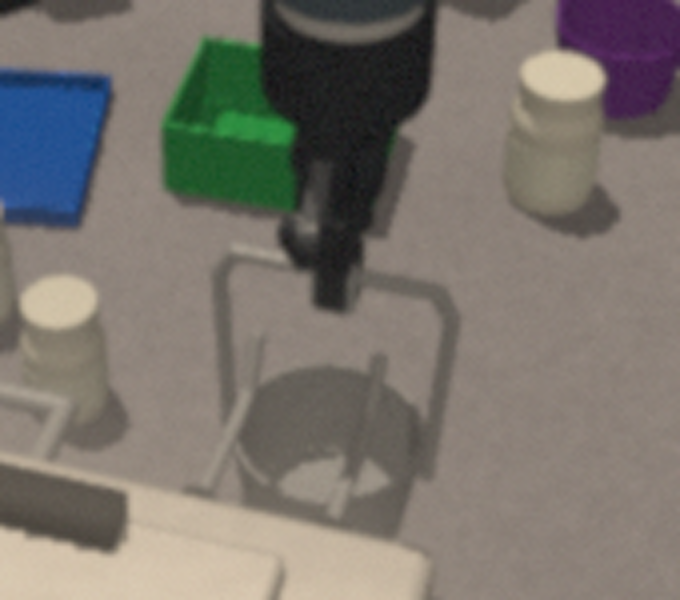

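View pics/t6.png

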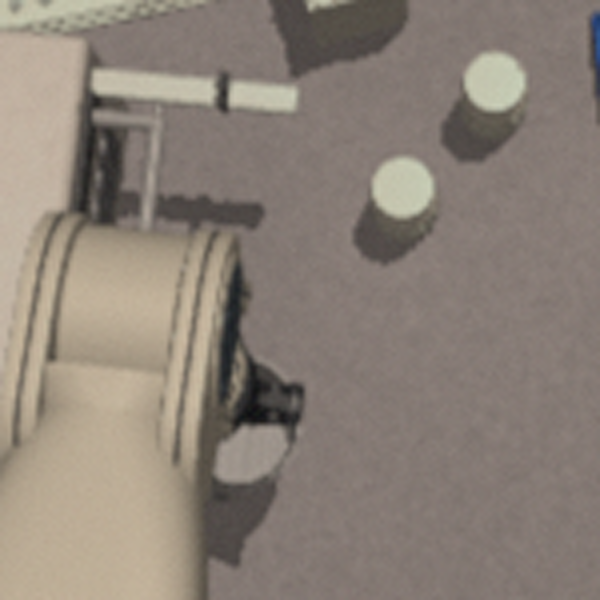

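Run:
```python
from h import *
S=snap('side')
import math
def at(u,v,z):
    o,r=ray(S,220+(u+.5)/4-.5,150+(v+.5)/4-.5); return (o+(z-o[2])/r[2]*r).round(1)
print('tips',at(262,337,223),at(378,357,223))
for z in(245,249): print('bar outer', at(219,255,z),at(456,300,z), 'pts',at(250,250,z),at(420,287,z))
```

```text
tips [505.1  47.4 223. ] [449.   50.8 223. ]
bar outer [531.6  17.6 245. ] [416.   28.7 245. ] pts [517.5  11.4 245. ] [433.6  22.8 245. ]
bar outer [530.7  22.  249. ] [415.9  32.9 249. ] pts [516.7  15.8 249. ] [433.4  27.1 249. ]
```

Emit:
servo_tool(hand=[0,0,0,0,0], dp=[[1,0,0.5],[1.5,0,0],[1.5,0,0],[1.0,0,0],[0.4,0,0]], yaw=[0,0,0,0,0])

```text
t: 7.25
tcp_pos: [479.8, 76.7, 225.8]
orientation: [0.747, 0.664, -0.0, -0.0]
wrist_force: [-0.0, 0.8, -3.6]
finger_gap: 5.8
```

```bash
python3 plan.py 479 77 184 83.1;python3 - <<'E'
from h import *
S=snap('side'); a=cv2.cvtColor(S['frame'],cv2.COLOR_RGB2BGR)[150:300,220:390]
cv2.imwrite('pics/s7.png',cv2.resize(a,None,fx=4,fy=4,interpolation=cv2.INTER_CUBIC)[:600])
E
```

```text
t 7.25 pos [479.8  76.7 225.8] ang 83.3 toolz [-0.001  0.    -1.   ] gap 5.774564113688404 F [-0.   0.8 -3.6]
n 1 yaw 0.003
[[0.02, -0.08, 4.18]]
```

View pics/s7.png

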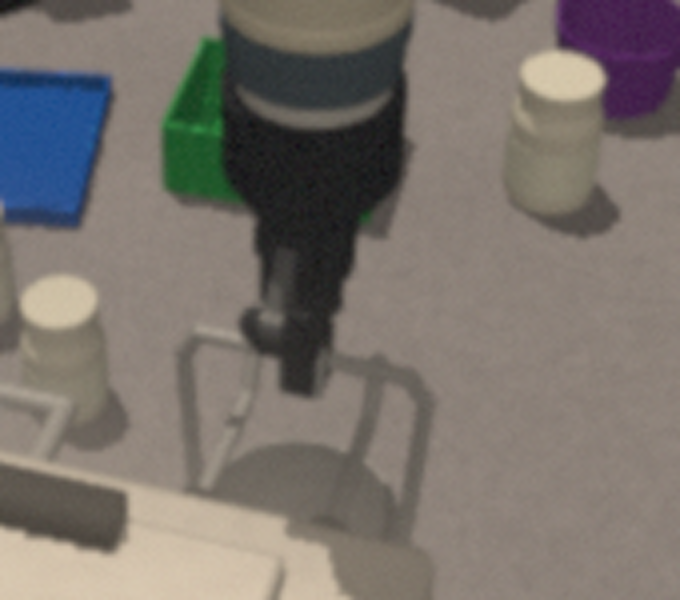

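Emit:
servo_tool(hand=[0,0,0,0,0], dp=[[0,0,1],[0,0,1.2],[0,0,1.0],[0,0,0.3],[0,0,0]], yaw=[0,0,0,0,0])

```text
t: 7.8
tcp_pos: [479.5, 75.4, 190.5]
orientation: [0.748, 0.664, -0.001, -0.0]
wrist_force: [-0.7, -0.1, -3.5]
finger_gap: 5.6
```

Emit:
servo_tool(hand=[0,0,0,0,0], dp=[[0,0,0.2],[0,0,0.2],[0,0,0.1],[0,0,0.1],[0,0,0]], yaw=[0,0,0,0,0])

```text
t: 8.3
tcp_pos: [479.9, 75.7, 185.3]
orientation: [0.748, 0.664, 0.0, 0.0]
wrist_force: [0.2, 0.3, -3.7]
finger_gap: 5.6
```

Emit:
servo_tool(hand=[0,0,0,0], dp=[[0,0,0.1],[0,0,0.1],[0,0,0.1],[0,0,0]], yaw=[0,0,0,0])

```text
t: 8.7
tcp_pos: [480.2, 75.7, 184.3]
orientation: [0.748, 0.664, 0.001, 0.001]
wrist_force: [-6.2, -0.1, 16.0]
finger_gap: 5.7
```

Run:
```python
from h import *
S=snap('side'); a=cv2.cvtColor(S['frame'],cv2.COLOR_RGB2BGR)[150:300,220:390]
cv2.imwrite('pics/s8.png',cv2.resize(a,None,fx=4,fy=4,interpolation=cv2.INTER_CUBIC)[:600])
```

```text
(no output)
```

View pics/s8.png

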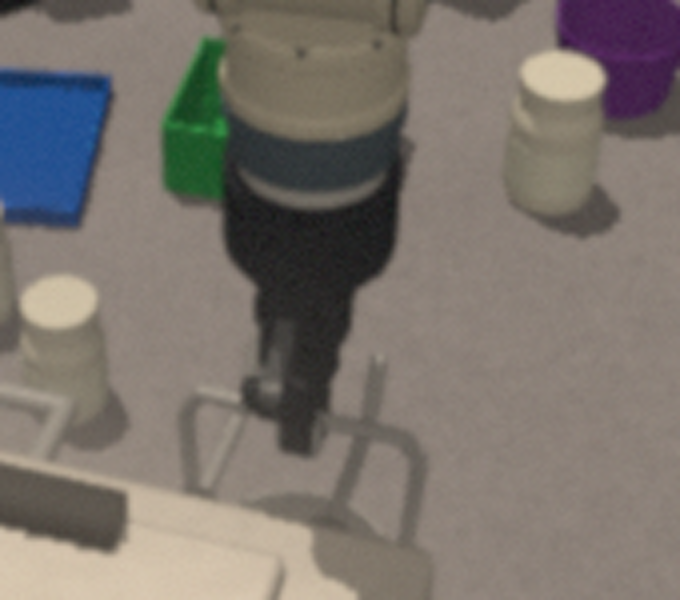

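Emit:
servo_tool(hand=[0,0.8,1.4,2.2,3.2], dp=[[0,0,-0.2],[0,0,0],[0,0,0],[0,0,0],[0,0,0]], yaw=[0,0,0,0,0])

```text
t: 9.25
tcp_pos: [480.0, 75.7, 184.2]
orientation: [0.748, 0.664, -0.0, -0.0]
wrist_force: [0.2, 1.1, -0.5]
finger_gap: 32.0
```

Emit:
servo_tool(hand=[3.6,3.6,3.6,3.6,3.6], dp=[[0,0,0],[0,0,-0.5],[0,0,-1.0],[0,0,-2],[0,0,-2]], yaw=[0,0,0,0,0])

```text
t: 9.75
tcp_pos: [479.9, 75.7, 240.6]
orientation: [0.748, 0.664, 0.0, 0.0]
wrist_force: [0.3, -0.4, -0.1]
finger_gap: 36.0
```

```bash
python3 - <<'E'
from h import *
S=snap('side'); a=cv2.cvtColor(S['frame'],cv2.COLOR_RGB2BGR)[150:300,220:390]
cv2.imwrite('pics/s9.png',cv2.resize(a,None,fx=4,fy=4,interpolation=cv2.INTER_CUBIC)[:600])
E
python3 plan.py 637 75 240 83.1
```

```text
t 9.8 pos [480.9  75.7 243.9] ang 83.2 toolz [ 0.005 -0.    -1.   ] gap 36.059176591732616 F [ 0.9 -0.9  3.1]
n 4 yaw 0.0
[[0.45, 3.88, 0.12], [0.44, 3.87, 0.11], [0.45, 3.88, 0.12], [0.44, 3.87, 0.11]]
```

View pics/s9.png

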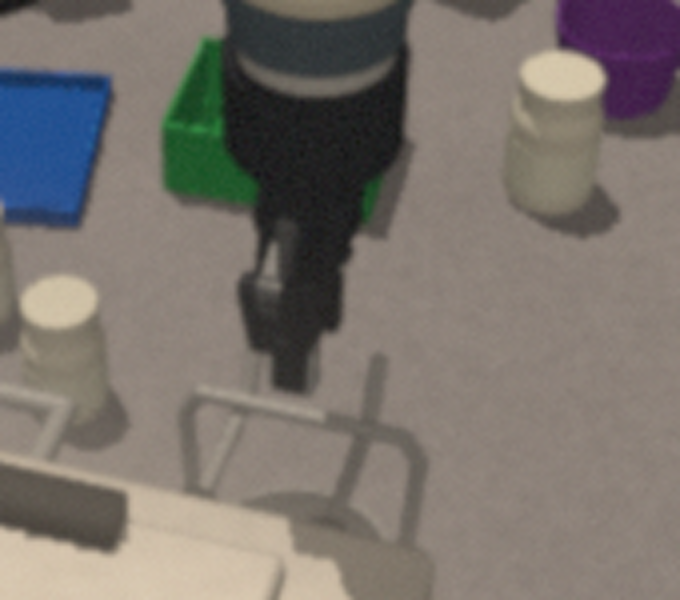

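Emit:
servo_tool(hand=[3.6,3.6,3.6,3.6,3.6], dp=[[0.4,3.5,0],[0.4,4.0,0],[0.5,4.0,0],[0.5,3.9,0],[0,0,0]], yaw=[0,0,0,0,0])

```text
t: 10.3
tcp_pos: [638.6, 74.9, 237.4]
orientation: [0.748, 0.664, -0.0, -0.0]
wrist_force: [-1.6, -0.3, 0.4]
finger_gap: 36.1
```

```bash
python3 - <<'E'
from h import *
S=snap('side'); a=cv2.cvtColor(S['frame'],cv2.COLOR_RGB2BGR)[170:320,160:330]
cv2.imwrite('pics/s10.png',cv2.resize(a,None,fx=4,fy=4,interpolation=cv2.INTER_CUBIC)[:600])
S=snap('top'); a=cv2.cvtColor(S['frame'],cv2.COLOR_RGB2BGR)[130:280,150:300]
cv2.imwrite('pics/t10.png',cv2.resize(a,None,fx=4,fy=4,interpolation=cv2.INTER_CUBIC)[:600])
E
python3 plan.py 637 75 171 83.1
```

```text
t 10.4 pos [635.4  75.2 238.7] ang 83.2 toolz [-0.001  0.    -1.   ] gap 36.05314979813772 F [-0.3 -0.  -0.3]
n 2 yaw 0.001
[[-0.0, 0.09, 3.38], [-0.0, 0.08, 3.39]]
```

View pics/s10.png

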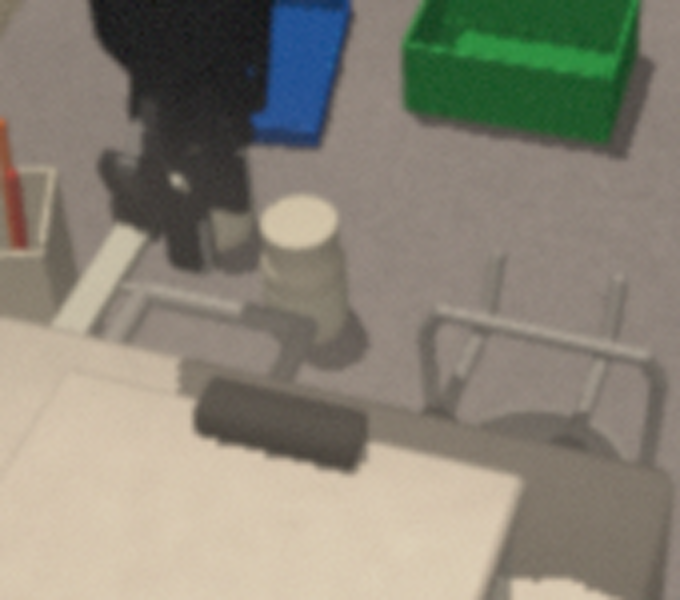

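View pics/t10.png

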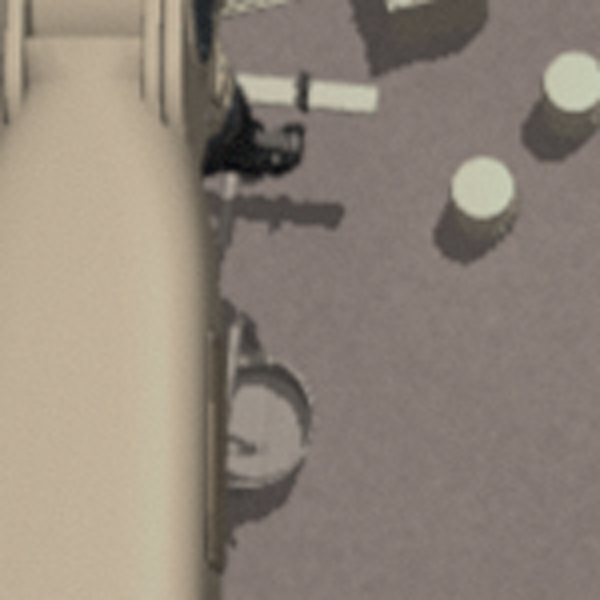

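Emit:
servo_tool(hand=[3.6,3.6,3.6,3.6,3.6], dp=[[0,-0.3,1.5],[0,0,2.0],[0,0,2.0],[0,0,1.2],[0,0,0]], yaw=[0,0,0,0,0])

```text
t: 10.9
tcp_pos: [630.7, 75.7, 171.6]
orientation: [0.748, 0.664, -0.001, -0.001]
wrist_force: [-0.1, 0.6, 0.2]
finger_gap: 35.8
```

```bash
python3 - <<'E'
from h import *
S=snap('side'); a=cv2.cvtColor(S['frame'],cv2.COLOR_RGB2BGR)[170:320,160:330]
cv2.imwrite('pics/s11.png',cv2.resize(a,None,fx=4,fy=4,interpolation=cv2.INTER_CUBIC)[:600])
E
python3 plan.py 633 75 171 83.1
```

```text
t 10.95 pos [631.3  75.7 172.8] ang 83.2 toolz [-0. -0. -1.] gap 35.90295879914779 F [-0.2 -0.5 -0.1]
n 1 yaw 0.002
[[-0.05, 0.18, 0.18]]
```

View pics/s11.png

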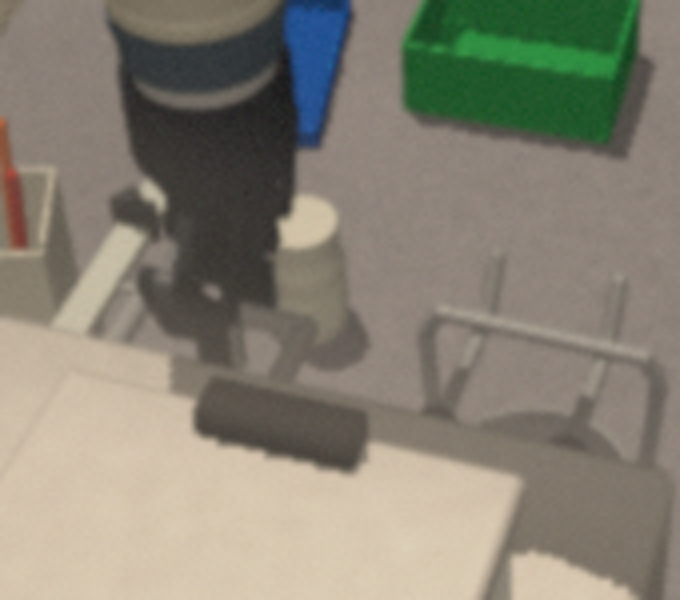

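Emit:
servo_tool(hand=[2,1,0,0,0], dp=[[0,0,0],[0,0,0],[0,0,0],[0,0,0],[0,0,0]], yaw=[0,0,0,0,0])

```text
t: 11.45
tcp_pos: [632.4, 76.0, 173.8]
orientation: [0.748, 0.664, 0.001, 0.001]
wrist_force: [-1.2, 1.8, 6.5]
finger_gap: 10.0
```

Emit:
servo_tool(hand=[0,0,0], dp=[[0,0,0],[0,0,0],[0,0,0]], yaw=[0,0,0])

```text
t: 11.75
tcp_pos: [632.4, 76.0, 173.8]
orientation: [0.748, 0.664, 0.001, 0.001]
wrist_force: [-0.6, 2.8, 6.0]
finger_gap: 9.6
```

Run:
```python
from h import *
s=read_state();print(s['t'],s['tcp_pos'],s['wrist_force'],s['finger_gap'])
T=cv2.imread('pics/top0.png')[145:185,185:250]
cv2.imwrite('pics/tz.png',cv2.resize(T,None,fx=12,fy=12,interpolation=cv2.INTER_CUBIC))
T=cv2.imread('pics/side0.png')[200:260,170:245]
cv2.imwrite('pics/sz.png',cv2.resize(T,None,fx=10,fy=10,interpolation=cv2.INTER_CUBIC))
```

```text
11.75 [632.41470352  75.99483112 173.75958524] [-0.64843339  2.75446523  5.95377308] 9.562692830186599
```

View pics/tz.png

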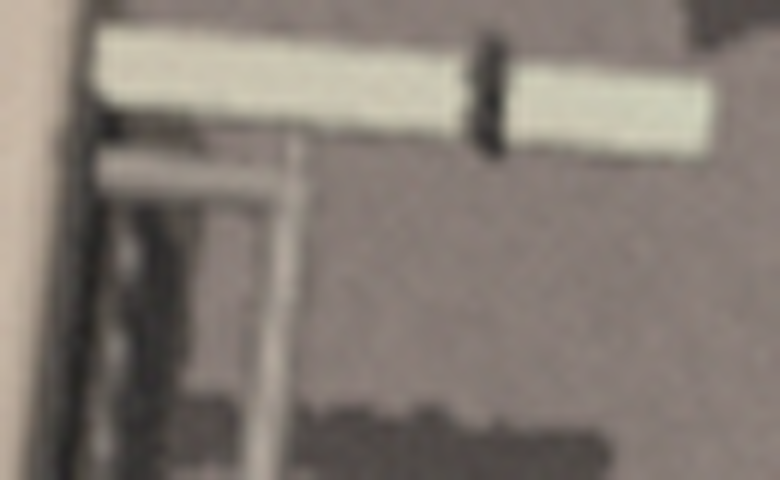

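View pics/sz.png

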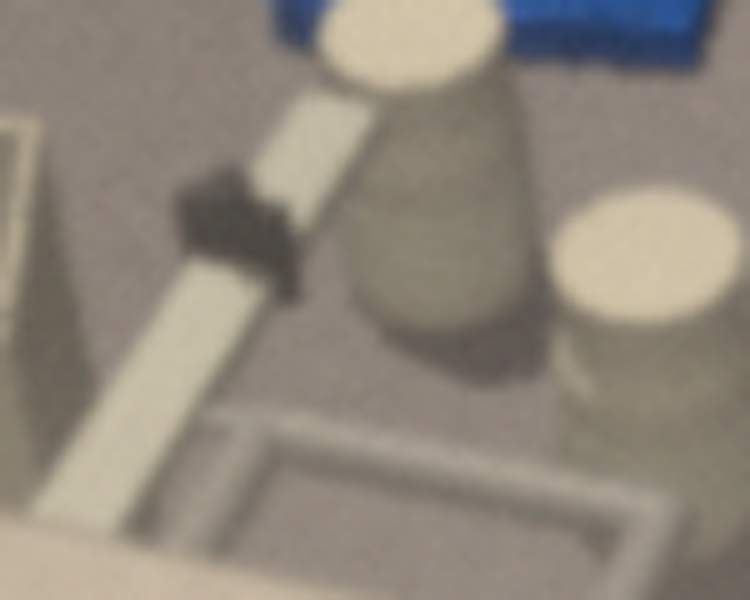

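Run:
```python
from h import *
np.set_printoptions(precision=1,suppress=True)
T=snap('top');S=snap('side')
t=lambda u,v:(185+(u+.5)/12-.5,145+(v+.5)/12-.5)
s=lambda u,v:(170+(u+.5)/10-.5,200+(v+.5)/10-.5)
def at(d,px,z):
    o,r=ray(d,*px); return o+(z-o[2])/r[2]*r
a=np.load('disp.npy')[2]; xd=np.array([np.sin(a),np.cos(a),0])
for z in(190,197,203,211):
  print(z,at(T,t(488,97),z), 'end',at(T,t(488,155),z))
ptip=at(T,t(294,133),190); pb=at(T,t(265,440),190); print('ptip',ptip,'bar',pb,'barang',np.degrees(np.arctan2(*(ptip-pb)[[1,0]])))
for z in(190,203,211): print('pull top',z,(ptip-at(T,t(488,97),z))@xd, (ptip-at(T,t(488,150),z))@xd)
# side: clip top face centre ~ (232,212), handle bar pointer (215,415)
# clip near-end lower/upper
for z in(203,211): print('side clip top',at(S,s(238,215),z))
print('side ptip',at(S,s(210,417),190),'barB',at(S,s(640,490),190))
for z in(203,211): print('pull side',(at(S,s(210,417),190)-at(S,s(238,215),z))@xd)
print('tri clip top',tri(T,t(488,97),S,s(238,210)))
```

```text
190 [698.6  24.4 190. ] end [684.7  24.4 190. ]
197 [696.8  23.7 197. ] end [683.   23.7 197. ]
203 [695.3  23.  203. ] end [681.5  23.  203. ]
211 [693.2  22.2 211. ] end [679.5  22.2 211. ]
ptip [690.6  69.7 190. ] bar [617.7  76.  190. ] barang -4.88640562018396
pull top 190 44.006300056863594 45.55617735986614
pull top 203 45.79895172717781 47.33517204993795
pull top 211 46.902121985832665 48.429938013059015
side clip top [698.7  24.5 203. ]
side clip top [695.   32.5 211. ]
side ptip [691.4  68.6 190. ] barB [602.5  72.5 190. ]
pull side 42.82969148448214
pull side 35.341643229252895
tri clip top (array([697.1,  23.4, 203.2]), np.float64(3.7280643589988003))
```

Emit:
servo_tool(hand=[0,0,0,0,0], dp=[[-0.5,0,0],[-1.0,0,0],[-1.0,0,0],[-1.0,0,0],[-0.5,0,0]], yaw=[0,0,0,0,0])

```text
t: 12.35
tcp_pos: [628.1, 37.2, 173.8]
orientation: [0.747, 0.664, 0.002, -0.0]
wrist_force: [1.9, 10.7, 5.5]
finger_gap: 9.8
```

Emit:
servo_tool(hand=[0,0,0], dp=[[-0.4,0,0],[0,0,0],[0,0,0]], yaw=[0,0,0])

```text
t: 12.65
tcp_pos: [627.7, 33.7, 173.8]
orientation: [0.747, 0.664, 0.002, -0.0]
wrist_force: [1.5, 10.2, 5.7]
finger_gap: 9.6
```

Run:
```python
from h import *
S=snap('side','s12f.png'); a=cv2.cvtColor(S['frame'],cv2.COLOR_RGB2BGR)[195:265,160:250]
cv2.imwrite('pics/s12.png',cv2.resize(a,None,fx=8,fy=8,interpolation=cv2.INTER_CUBIC)[:600])
S=snap('top','t12f.png'); a=cv2.cvtColor(S['frame'],cv2.COLOR_RGB2BGR)[145:185,185:250]
cv2.imwrite('pics/t12.png',cv2.resize(a,None,fx=12,fy=12,interpolation=cv2.INTER_CUBIC)[:600])
s=read_state();print(s['t'],s['tcp_pos'],s['wrist_force'],s['finger_gap'])
```

```text
12.75 [627.73841154  33.87617728 173.78977415] [ 2.44547295 10.75395363  5.5656845 ] 9.890901486517691
```

View pics/s12.png

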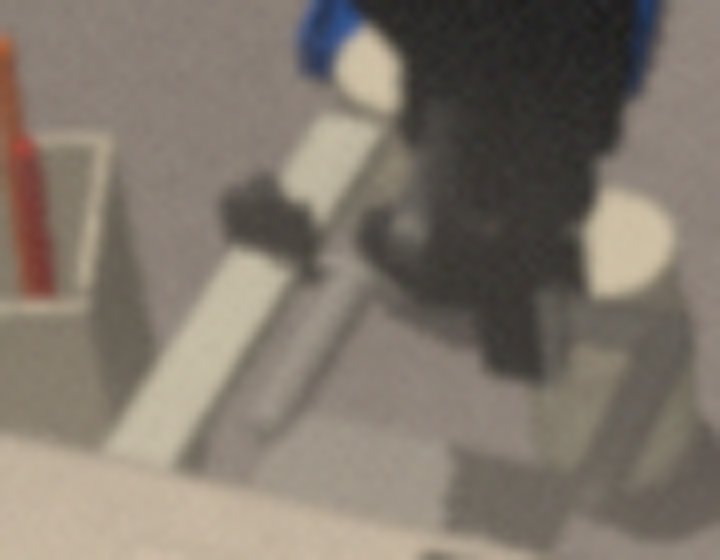

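View pics/t12.png

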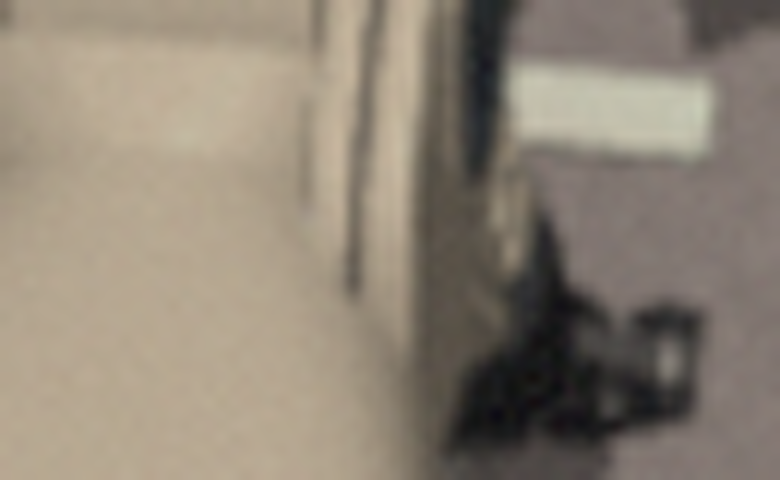

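```bash
python3 - <<'E'
import cv2
a=cv2.imread('pics/s12f.png')[210:245,180:222]
cv2.imwrite('pics/s12z.png',cv2.resize(a,None,fx=16,fy=16,interpolation=cv2.INTER_CUBIC))
E
cat > ov.py <<'E'
from h import *
import sys
# overlay predicted clip box & pointer, given clip out c, pull g
S=snap('side'); a=cv2.cvtColor(S['frame'],cv2.COLOR_RGB2BGR)
np.set_printoptions(precision=1,suppress=True)
s=read_state(); p=s['tcp_pos']; print(s['t'],p)
Z=lambda q:(q-[180,210])*16
for nm,ang in(('5.5',.096),('6.9',.12)):
    xd=np.array([np.sin(ang),np.cos(ang),0]);yd=np.array([-np.cos(ang),np.sin(ang),0])
    bar=np.r_[p[:2],190]
    for L in (40,50,60,65): print(nm,L,'bar pt',Z(proj(S,bar-yd*L)))
for z in(185,190,197,203,211): print('clip near end',z,Z(proj(S,[684,23.5,z])),'far',Z(proj(S,[708,21,z])))
E
python3 ov.py
```

```text
12.8 [627.7  33.9 173.8]
5.5 40 bar pt [446.7 310.7]
5.5 50 bar pt [374.  295.7]
5.5 60 bar pt [301.6 280.9]
5.5 65 bar pt [265.5 273.5]
6.9 40 bar pt [449.8 305.6]
6.9 50 bar pt [377.8 289.5]
6.9 60 bar pt [306.3 273.4]
6.9 65 bar pt [270.6 265.4]
clip near end 185 [343.2 287.5] far [171.4 251.1]
clip near end 190 [338.8 259.4] far [166.3 223.1]
clip near end 197 [332.4 219.8] far [159.2 183.5]
clip near end 203 [326.9 185.5] far [153.  149.3]
clip near end 211 [319.5 139.3] far [144.7 103.2]
```

View pics/s12z.png

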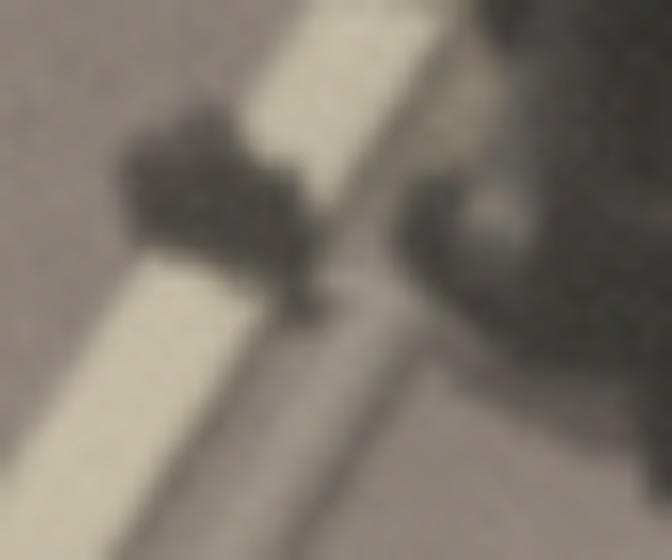

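```bash
cat > cal.py <<'E'
from h import *
import pickle
S=snap('side');T=snap('top')
pickle.dump({c:{k:d[k] for k in('T','vfov','cx','cy')}|{'frame':d['frame']} for c,d in(('S',S),('T',T))},open('cal.pkl','wb'))
E
python3 cal.py
cat > box.py <<'E'
from h import *
import pickle
from scipy.optimize import minimize
from itertools import product
C=pickle.load(open('cal.pkl','rb'))
st0=cv2.cvtColor(cv2.imread('pics/side0.png'),cv2.COLOR_BGR2GRAY).astype(float);tp0=cv2.cvtColor(cv2.imread('pics/top0.png'),cv2.COLOR_BGR2GRAY).astype(float)
a=.105
xd=np.array([np.sin(a),np.cos(a),0]);yd=np.array([-np.cos(a),np.sin(a),0]);zd=np.array([0,0,1.])
def hull(cam,c,dims=(6,24,26),k=16):
    P=[proj(C[cam],c+sx*dims[0]/2*xd+sy*dims[1]/2*yd+sz*dims[2]/2*zd) for sx,sy,sz in product((-1,1),repeat=3)]
    return cv2.convexHull(np.float32(P))[:,0]
# top: fit y by darkness inside the hull, side likewise with z scanned
def soft(h,box,k=8):
    u0,v0,u1,v1=box; m=np.zeros(((v1-v0)*k,(u1-u0)*k),np.uint8)
    cv2.fillPoly(m,[np.int32(np.round((h-[u0-.5,v0-.5])*k))],255)
    return cv2.GaussianBlur(cv2.resize(m,(u1-u0,v1-v0),interpolation=cv2.INTER_AREA).astype(float)/255,(0,0),.6)
tb=(218,140,236,172); 
I=tp0[tb[1]:tb[3],tb[0]:tb[2]]
def corr(A,B): return np.corrcoef(A.ravel(),B.ravel())[0,1]
for z in(188,190,194,198):
    f=lambda q:corr(soft(hull('T',np.array([q[0],q[1],z])),tb),I)
    best=min((f((x,y)),x,y) for x in np.arange(688,708,1.) for y in np.arange(17,32,.5)); print('T',z,best)
if __name__=='__main__':
    for z in(190,198):
        im=cv2.resize(cv2.imread('pics/side0.png')[205:245,175:225],None,fx=14,fy=14,interpolation=cv2.INTER_CUBIC)
        c=np.array([697.,24,z]); h=hull('S',c)
        P={}
        for sx,sy,sz in product((-1,1),repeat=3): P[sx,sy,sz]=tuple(np.int32(((proj(C['S'],c+sx*3*xd+sy*12*yd+sz*13*zd)-[174.5,204.5])*14)))
        for k1 in P:
            for k2 in P:
                if sum(i!=j for i,j in zip(k1,k2))==1: cv2.line(im,P[k1],P[k2],(0,0,255) if k1[0]<0 and k2[0]<0 else (0,255,255),1)
        cv2.imwrite(f'pics/box{z}.png',im)
E
python3 box.py
```

```text
T 188 (np.float64(-0.4316933744733647), np.float64(699.0), np.float64(25.0))
T 190 (np.float64(-0.4323352321464663), np.float64(699.0), np.float64(25.0))
T 194 (np.float64(-0.4328998107243527), np.float64(698.0), np.float64(24.5))
T 198 (np.float64(-0.4316966250692851), np.float64(697.0), np.float64(23.5))
```

View pics/box190.png

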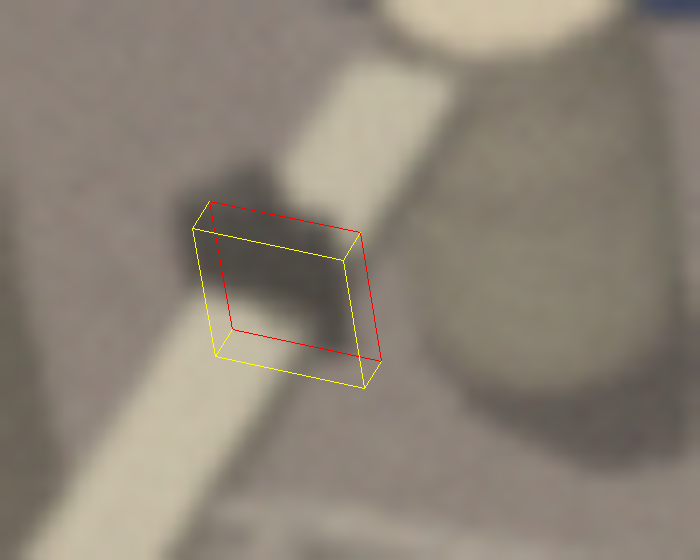

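View pics/box198.png

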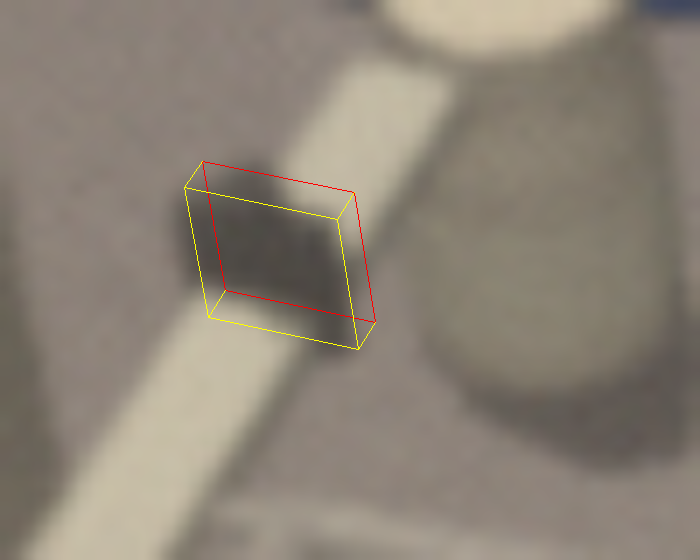

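```bash
cat > ov2.py <<'E'
from box import *
import sys
img,x,y,z,px,py,out=sys.argv[1],*map(float,sys.argv[2:7]),sys.argv[7]
o=np.array([180,207]);k=16
im=cv2.resize(cv2.imread('pics/'+img)[o[1]:o[1]+37,o[0]:o[0]+42],None,fx=k,fy=k,interpolation=cv2.INTER_CUBIC)
c=np.array([x,y,z]);P={}
for sx,sy,sz in product((-1,1),repeat=3): P[sx,sy,sz]=tuple(np.int32(((proj(C['S'],c+sx*3*xd+sy*12*yd+sz*13*zd)-o+.5)*k)))
for k1 in P:
    for k2 in P:
        if sum(i!=j for i,j in zip(k1,k2))==1: cv2.line(im,P[k1],P[k2],(0,0,255) if k1[0]<0 and k2[0]<0 else (0,255,255),1)
b=np.array([px,py,190.])
for L in range(40,57,2): cv2.circle(im,tuple(np.int32((proj(C['S'],b-yd*L)-o+.5)*k)),2,(255,0,255),-1)
# clip x-plane mark: where pointer tip (L=56) would be if aligned
d=(c-b)@xd; q=b+d*xd-yd*56; cv2.circle(im,tuple(np.int32((proj(C['S'],q)-o+.5)*k)),4,(0,255,0),1); print('clip minus bar along xd',d)
cv2.imwrite('pics/'+out,im)
E
python3 ov2.py s12f.png 698 25 198 632 32.6 o1.png
```

```text
T 188 (np.float64(-0.4316933744733647), np.float64(699.0), np.float64(25.0))
T 190 (np.float64(-0.4323352321464663), np.float64(699.0), np.float64(25.0))
T 194 (np.float64(-0.4328998107243527), np.float64(698.0), np.float64(24.5))
T 198 (np.float64(-0.4316966250692851), np.float64(697.0), np.float64(23.5))
clip minus bar along xd -0.6408703341823377
```

View pics/o1.png

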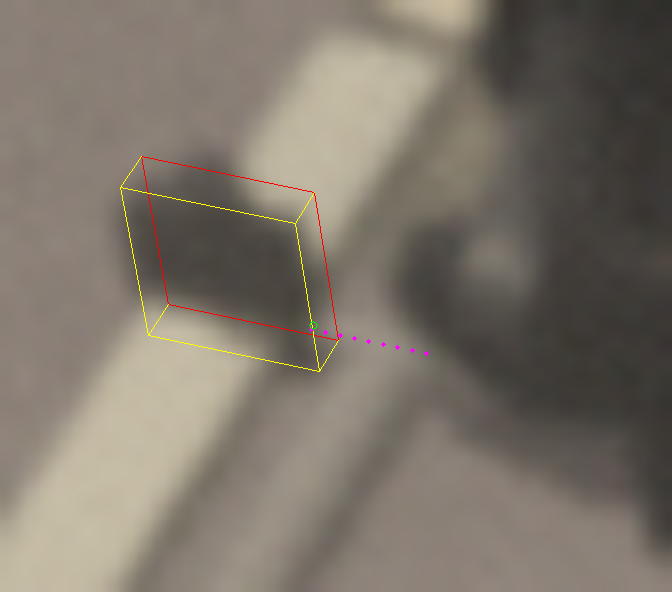

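Run:
```python
from h import *
np.set_printoptions(precision=0,suppress=True,linewidth=200)
S=snap('side')
print('side z then y then x'); 
W={}
for v in range(212,234):
    for u in range(184,206): W[u,v]=unproj(S,u,v)
F=S['frame'].mean(2)
print('cols 184..205')
for v in range(212,234): print(v,' '.join(f"{W[u,v][2]:4.0f}" for u in range(184,206)),'|',' '.join(f"{F[v,u]:3.0f}" for u in range(184,206)))
```

```text
side z then y then x
cols 184..205
212    1    1   -1   -3   -1    1    0    0   -3   -2    2   -1   -2   -2  190  190  189  190  189  189  192  190 | 129 128 128 129 127 128 128 123 127 127 128 128 131 140 161 174 178 180 180 177 178 176
213    1    0    0   -3    2   -1   -0    0   -3    2    1   -0    0  189  191  190  191  187  188  189  190  190 | 127 128 126 127 125 130 125 126 126 126 127 127 135 155 171 178 180 180 177 177 175 166
214   -1   -1   -1    1    0    1   -1    2    0    0    0   -1   -1  190  190  190  188  191  189  190  190  190 | 126 126 127 126 128 128 128 127 130 127 126 131 147 168 175 177 180 179 179 177 169 152
215   -0   -3    0   -4    0   -3    0   -2   -3    0   -2   -4  191  193  189  191  189  192  192  190  188  188 | 126 126 127 128 129 132 129 127 123 119 126 139 157 173 178 179 178 178 175 174 160 135
216  833   -2    3   -2   -1    4   -1    1   -1    1   -1    1  189  190  189  190  190  191  191  191  191  186 | 128 127 130 127 129 128 124 118 113 110 123 152 170 178 176 179 176 179 175 165 142 116
217    2    2    2    4   -1    1   -3  211  
[... 2722 characters left out ...]
 129 139 161 177 181 181 183 181 182 180 171 145 116 102  99 102 122 138 143 139 130 117
231   -0    1  190  191  189  190  189  190  190  190  190  189  186   -2   -1    3  196  197  195  195  194  193 | 134 150 171 182 184 181 180 182 180 177 163 128 111 116 123 128 137 144 143 137 125 110
232    1  191  190  190  191  188  191  189  192  190  191  185  181   -2   -1   -0  195  197  195  197  193  193 | 144 165 179 183 183 185 181 183 180 169 141 114 117 127 131 136 145 146 142 129 115 106
233  189  190  192  190  191  189  189  190  189  189  187  182   -3   -0   -4  194  194  198  195  195  193  188 | 160 176 182 181 183 183 182 181 174 157 124 115 121 130 133 142 147 143 135 122 108 107
```

Run:
```python
from h import *
np.set_printoptions(precision=0,suppress=True,linewidth=200)
L=[snap('side') for _ in range(8)]
S=L[0]; z=np.stack([d['range_z'] for d in L]); z=np.where(z<100,np.nan,z); zm=np.nanmedian(z,0)
np.save('zm.npy',zm)
a=.105; xd=np.array([np.sin(a),np.cos(a),0]);yd=np.array([-np.cos(a),np.sin(a),0])
W={(u,v):unproj(S,u,v,zm[v,u]) for v in range(215,240) for u in range(184,212)}
o=np.array([632,32.6,0])
for nm,g in(('z',lambda w:w[2]),('xd rel',lambda w:(w-o)@xd),('-yd rel',lambda w:-(w-o)@yd)):
    print(nm)
    for v in range(215,236): print(v,' '.join((f"{g(W[u,v]):5.1f}" if 150<W[u,v][2]<225 else '  .  ') for u in range(186,210)))
```

```text
z
215   .     .     .     .     .     .     .     .     .     .   190.1 190.4 189.6 189.8 189.7 189.9 189.2 190.2 190.0 188.1 185.4   .     .     .  
216   .     .     .     .     .     .     .     .     .     .   189.5 189.6 189.8 189.7 190.2 188.8 189.9 189.7 189.9 185.5 183.3   .     .     .  
217   .     .     .     .     .   210.7 211.3 210.6 211.5 189.3 189.9 189.6 189.8 190.0 189.5 189.5 190.6 190.0 188.0 183.4   .     .     .     .  
218   .     .   205.9   .   210.1 211.8 211.3 210.8 210.6 189.2 190.1 190.0 189.3 190.6 190.4 190.7 190.9 188.7 185.1   .     .     .     .     .  
219   .     .   205.4 205.4 210.9 210.6 210.7 211.2 210.2 190.0 190.4 189.5 190.1 190.3 189.5 189.8 190.0 186.3 183.2   .     .     .     .     .  
220   .   204.6 205.4 205.9 205.8 209.2 209.7 209.6 207.3 205.6 205.7 206.7 205.1 189.7 189.8 189.6 187.1 184.3   .     .     .     .     .     .  
221   .   201.9 202.8 202.7 203.2 206.3 206.8 206.3 205.3 205.5 204.7 205.4 204.7 189.6 190.5 188.6 186.3   .     .     .     .     .     .     .  
222   .     .   200.0 199.8 200.7 200.9 202.0 202.4 203.3 204.
[... 7538 characters left out ...]
.0  65.0  62.6  60.9  60.6  60.1   .     .     .    46.7  44.1  42.3  40.9  39.5  37.9  37.2  35.3  33.2  30.5
232  75.4  73.5  72.0  69.2  67.6  65.8  64.1  61.9  60.1  59.8  60.3   .     .     .    45.1  43.1  41.4  39.4  38.4  37.4  37.9  36.2  33.9  30.8
233  73.7  72.4  70.2  68.1  66.1  64.0  62.6  60.9  60.1  60.1   .     .     .    46.0  44.0  42.4  40.3  39.0  37.8  37.3   .     .     .     .  
234  73.3  70.3  69.4  66.8  65.2  63.6  60.9  60.2  60.1   .     .     .    47.4  44.8  42.4  40.8  39.0  37.7  37.7   .     .     .     .     .  
235  71.7  70.0  67.8  65.7  63.7  61.7  60.3  60.5  60.4   .     .     .    45.5  43.1  41.6  40.0  38.8  37.9  37.4   .     .     .     .     .
```

Emit:
servo_tool(hand=[0,0,0,0], dp=[[-0.1,0,0],[-0.13,0,0],[0,0,0],[0,0,0]], yaw=[0,0,0,0])

```text
t: 13.75
tcp_pos: [627.5, 31.7, 173.8]
orientation: [0.747, 0.665, 0.002, -0.0]
wrist_force: [1.7, 11.7, 5.8]
finger_gap: 9.7
```

Run:
```python
from h import *
L=[snap('side','s13f.png') for _ in range(8)]
S=L[0]; z=np.stack([d['range_z'] for d in L]); z=np.where(z<100,np.nan,z); zm=np.nanmedian(z,0)
a=.105; xd=np.array([np.sin(a),np.cos(a),0]);yd=np.array([-np.cos(a),np.sin(a),0])
o=np.array([632,32.6,0])
V,U=np.mgrid[215:240,186:212]
P=np.array([unproj(S,u,v,zm[v,u]) for u,v in zip(U.ravel(),V.ravel())])
X=(P-o)@xd;Y=-(P-o)@yd;Z=P[:,2]
k=(Y>58)&(Y<80)&(Z>192)&(Z<204)&(abs(X)<6);print('clip face',np.median(X[k]),k.sum())
k=(Y>26)&(Y<36)&(Z>185)&(Z<197)&(X<12)
for x,y,zz in sorted(zip(X[k],Y[k],Z[k]),key=lambda q:q[2]):print(round(x,1),round(y,1),round(zz,1),'c',round(x-np.sqrt(max(0,36-(zz-190)**2)),1))
k=(Y>46)&(Y<56.5)&(Z>187)&(Z<197)&(abs(X)<6); print('pointer',np.c_[X,Y,Z][k].round(1))
s=read_state();print(s['t'],s['tcp_pos'],s['wrist_force'],s['finger_gap'])
a=cv2.imread('pics/s13f.png')[150:300,160:330]
cv2.imwrite('pics/s13.png',cv2.resize(a,None,fx=4,fy=4,interpolation=cv2.INTER_CUBIC))
```

```text
clip face 1.4096076007039864 38
3.2 28.4 186.5 c -1.7
4.3 32.0 189.4 c -1.7
5.1 33.8 189.6 c -0.9
4.2 27.5 190.5 c -1.8
4.8 29.4 190.6 c -1.1
3.6 32.0 191.6 c -2.2
4.2 34.0 191.6 c -1.5
2.9 34.3 193.1 c -2.2
pointer [[ -1.1  53.8 192.6]
 [ -1.6  51.8 192.7]
 [ -1.9  49.7 192.9]
 [ -1.2  47.  194.3]
 [  0.6  55.5 190.9]
 [  1.   53.  191.9]
 [  0.8  50.8 192.3]
 [ -0.5  49.3 191.5]
 [  2.   52.8 190. ]
 [  1.5  50.8 190.1]
 [  5.1  46.4 194.7]]
14.15 [627.51172538  31.76035787 173.76794759] [1.96077578 9.69726746 4.95719838] 9.657873323112392
```

View pics/s13.png

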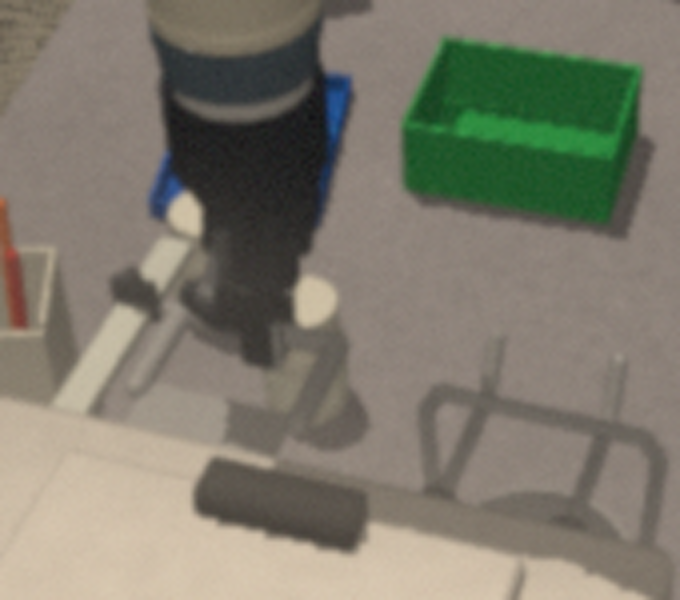

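```bash
python3 -c "
from workcell import order; print(order.close_job())"
```

```text
the job is handed in; nothing more can be done
None
```

I hung the steel pail by its handle on both prongs and let go. Then I gripped the gate handle, pulled it out about 44.5 mm (measured at the gripper), and handed in at about 14.2 s while still holding it there.

**Pail:** the side picture after release showed the bar lying across both prongs, with the pail hanging clear and upright. The wrist force was back near zero.

**Gate:** I compared the bar and the clip in depth readings averaged over eight side-camera pictures.

| Reference | Position along the dispenser's x, same zero (mm) |
|---|---|
| Handle bar axis | about -1.6 |
| Pointer | about -1 |
| Clip centre | about -1.6 |

- **Clip centre:** I took it as the measured clip face at +1.4 mm less half the 6 mm thickness.
- **Match:** this puts the pointer level with the clip to within roughly 1 mm.
- **Force:** at the end the wrist read about 10 to 12 N along the pull, as expected from the spring.

**Disagreements:** before the pull, the top picture suggested about 45.5 mm and the side picture about 43 mm. I settled it with the direct depth comparison, because the arm hid the pointer from the top camera by then. In that depth view the clip has a small raised part whose centre reads about 1 mm nearer the machine. I used the main body of the clip.

**Bystanders:** I touched none of the other things, and the pictures after the moves showed none of them displaced.

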